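# Clamp the casting and show its hidden sticker to the bench camera in the mirror

### The job

Swing the wire bail of the holding fixture over the casting and down until it rests in its two catches. Then turn the small spring-return mirror by the tab on its top until the round sticker on the casting's end face appears to the bench camera in the middle of the mirror, and finish while still holding the mirror at that angle, with the bail still down. Leave the casting and the other things lying on the bench where they are.

Things in the scene. Friction and masses are not known exactly. Their poses are not given: they have to be found in the camera images.
- cradle: The holding fixture, fixed to the bench: a grey plate 130 (x) by 200 (y) by 12 mm carrying the casting. Origin: middle of the plate's underside, on the bench; z up. Two hinge posts stand at y = +80 mm; two notched catch lugs, 9 mm wide, at x = -31 and +31 mm, y = -80 mm, reach 106 mm above the bench, 53 mm free between them.
- bail (a joint): Angle (rad) of the bail: 0 = level over the casting, crossbar in the two catch notches (its stop); 1.57 = upright; larger leans away from the casting, at most 2.0. A U of 8 mm round steel wire: two arms 76 mm apart (centres) and 160 mm long, joined by a crossbar parallel to the hinge. 120 g; the stiff hinge (about 1 N at the crossbar, no spring) leaves it where it is put.
- bail_bar (a point): Middle of the bail's crossbar, on the wire's axis; 8 mm thick, free for fingers 28 mm either way along the bar; when closed it lies 100 mm above the bench at y = -80 mm of the fixture, 45 mm clear of the casting's side (wire axis to casting).
- bail_hinge (a point): Middle of the bail's hinge axis, 100 mm above the bench at y = +80 mm of the fixture; the axis runs along the fixture's x. The crossbar circles it at 160 mm radius, in the fixture's y-z plane.
- casting: A loose aluminium block casting, 90 (x) by 70 (y) by 78 mm high, about 0.8 kg, standing between low strips in the middle of the fixture, 12 mm above the bench. Origin: middle of its underside; its x, y axes are those of the fixture.
- sticker (a point): Centre of the round white sticker with a black dot, 24 mm across, on the casting's +x end face, 70 mm above the bench. The bench camera cannot read it directly.
- rig: The bench camera and the mirror on one straight aluminium rail fixed to the bench. Origin: on the bench under the mirror's vertical pivot axis; +x points along the rail from the camera to the mirror, z up.
- lens (a point): Centre of the bench camera's front lens, 70 mm above the bench, 340 mm from the mirror's axis along the rail's -x; the camera (a black box 50 mm wide, 46 mm tall on a foot) looks at the middle of the mirror.
- mirror_centre (a point): Middle of the mirror's reflecting face, 70 mm above the bench, on the vertical pivot axis. It stays put as the mirror turns.
- pivot (a joint): Angle (rad) of the mirror about its vertical axis: 0 = squarely facing the camera (a spring of 0.08 N m per rad returns it there when let go); grows clockwise seen from above, at most 1.25. The sticker appears in the middle when the mirror's face looks along the bisector of the level directions from mirror_centre to the lens and to the sticker.
- mirror: The mirror head: an upright mirror with a 56 by 52 mm face in a black frame 64 mm wide (y) and 60 mm tall, its top 100 mm above the bench, and on the frame an upright steel tab to turn it by. Origin: mirror_centre; the reflecting face looks along its -x; z up.
- tab (a point): Grip point of the tab, 126 mm above the bench, on the pivot axis to within 2 mm. The tab is 8 mm thick (along the mirror's x), 36 mm wide (along the mirror's y) and reaches from 100 to 144 mm above the bench: pinch it across its thickness from above and turn.
- sight: Not a solid thing: the camera's line of sight after reflection. Origin: mirror_centre; its +x axis is the level direction in which the camera, looking at the middle of the mirror, sees by reflection; it turns clockwise from above, twice as fast as the mirror (at pivot 0 it points back at the lens). z up.
- screwdriver: Bystander: screwdriver, 190 mm, lying.
- hammer: Bystander: hammer, 280 mm, lying.
- wrench: Bystander: open wrench, 170 mm, lying.
- tape: Bystander: roll of black tape, 70 mm across, 22 mm high.
- can: Bystander: upright spray can, 54 mm across, 150 mm high.
- jar: Bystander: jar with a lid, 60 mm across, 70 mm high.
- carton: Bystander: small carton, 70 by 50 by 34 mm.

How it is judged:
On the way, in this order (a step that is already met when the one before it is completed fails the run):
1. the bail rests in its catches (within 0.06 rad of its stop) (value of joint bail below 0.06 rad), for 0.3 s.
2. the fingers hold the mirror so that the sticker appears to the camera (y of sticker in the frame of sight between -0.022 and 0.022 m and x of sticker in the frame of sight above 0.05 m and contact force between the fingers and mirror above 0.5 N), for 0.3 s.
At the end, for the whole second after the job is handed in: Bail within 0.06 rad of its stop; casting within 8 mm of the fixture's middle; fingers press on the mirror with over 0.5 N and keep it still (under 0.1 rad/s), the camera's reflected line of sight passing within 22 mm sideways of the sticker's centre (all of step 2 and value of joint bail below 0.06 rad and horizontal distance between casting and cradle below 0.008 m and velocity of joint pivot between -0.1 and 0.1 rad/s); the arm keeps its last pose, push and grip.
It fails at once if the casting is moved more than 15 mm (distance of casting from where it was at the start of the episode above 0.015 m).
It fails at once if a bystander is moved more than 30 mm (distance of any of screwdriver, hammer, wrench, tape, can, jar, carton from where it was at the start of the episode above 0.03 m).
It also fails if it takes over 51 s, if anything falls off the work surface, if the arm or the gripper's body presses on something with over 40 N, if the wrist force passes 120 N, or if a joint passes its speed limit or range.

### The arm

A 6-joint arm with a two-finger parallel gripper is mounted at the origin on the work surface. World frame = base frame: x ahead of the robot, y to its left, z up, the work surface at z = 0. Lengths are in m, angles in rad, forces in N, time in s.
With the tool pointing down it reaches from about 0.375 to 0.9 m from the base axis. Payload 3.1 kg.
Tool frame: the origin (TCP) lies on the centre line of the jaws, within the pads' length; the fingertips stand 8 mm ahead of it and the grasp point (between the pads) lies 11 mm behind it; z points along the fingers, y is the line along which they close (so a half turn about z gives the same grasp; the last joint's range is limited). The gripper opens to 87 mm and grips with 3 to 60 N. Pads are 19 mm wide; open, the fingers measure 117 mm over their backs; the gripper's body (75 mm by 190 mm) begins 51 mm behind the grasp point.
Start: joints at [1.167, 0.527, 1.433, -0, 1.181, -0.178], TCP at [0.139, 0.609, 0.231] pointing down, gripper open.
Joint ranges: [-3.08, 3.08], [-0.75, 2.2], [0.22, 2.44], [-1.43, 4.57], [0, 2.65], [-2.85, 2.85]. Speed limits (rad/s): [2.79, 2.79, 3.14, 3.14, 3.14, 3.14].

### API

Orientations are given as a unit quaternion [x, y, z, w].
In Python, from rig import robot gives the robot as it stands. The module is installed in compiled form; this text tells all that it offers.
- The arm moves only by the tool send_rows, never from a script. Its argument "increments" is one flat list of numbers, 7 for each row, row after row: the turn, a rotation vector about the world's x, y, z in rad, then the shift along the world's x, y, z in cm, then the opening, from 0 (shut) to 1 (fully open). A call has 1 to 20 rows; each row shifts and turns the commanded pose from where the row before left it; what a row does not reach is not made up. A row lasts 1/12 s, in which the tool goes at most 41.7 mm and 7.16 degrees, less where a joint would pass 70% of its speed; a pose out of reach is approached as far as the arm can. A call is refused whole if a number of a shift passes 4.17 or a number of a turn 0.125, either way. A call with a gripper value outside its range is refused whole. The fingers move at their own pace and stop on an object; "newtons" is the grip in N (left out, the last holds). Time passes only in rows, so rows that do not move let the fingers close. It gives the time, the measured TCP pose, the force, the opening and the grip force at its end, in the units of the state.
- robot.get_obs(): the state, without advancing time (a new reading comes with each control period).
- robot.camera(name): name is "scene" or "side" or "wrist"; returns a dict with "image" (384x512x3 uint8, red, green, blue), "range_z" (384x512 float32, m along the optical axis (not along the pixel's ray), 0 where there is no reading), "fx", "fy", "cx", "cy" (pixels), "R" (3x3) and "t" (3): a world point X has camera coordinates R X + t. Camera axes: x right, y down, z forward; pixel columns grow to the right and rows downward; lengths in m; the calibration is good to about 2 mm. A picture is of the moment at which its call begins.
- robot.hand_in(): hands the job in; it is judged then, once.
The state is a dict: "time": time; "q": joint angles; "joint_velocities": joint speeds; "joint_torque": joint torques, N m; "position": TCP position; "tool_rot": TCP orientation; "ft_force": force on the tool from outside, world axes, zero at the start; "moment": the same for the moment, N m; "grip_width": finger opening in m; "grip_force": force on a finger pad.
Only numpy, scipy, OpenCV 4.12 (cv2) and the standard library are available. Lean on these libraries where they do the work, as an engineer would, in place of code of your own. Each camera call takes 0.05 s, during which the arm holds its last target. There are 200 camera calls.

## Working session

There is one attempt and no reset: what is moved stays moved. The work goes in short steps, Python scripts to look and compute and a tool call to move; the robot and the scene stay as the last step left them, time stands still between calls to the robot, and variables do not carry over. Pictures are saved under pics/ and viewed, at most 10 in all, crops included, and the job is handed in when it is done.

Besides the shell and the picture viewer there is one more tool, called after ">>>" as a command line: name --argument value ..., lists and objects as JSON in quotes. send_rows: Moves the arm, as the interface text tells. Its arguments: {"type":"object","properties":{"increments":{"type":"array"},"newtons":{"type":"number"}},"required":["increments"]}

```bash
mkdir -p pics; cat > h.py <<'E'
import numpy as np, cv2
from rig import robot
def cam(n):
    c=robot.camera(n); return c
def cloud(c):
    z=c["range_z"]; v,u=np.mgrid[:z.shape[0],:z.shape[1]]
    P=np.stack([(u-c["cx"])/c["fx"]*z,(v-c["cy"])/c["fy"]*z,z],-1)
    W=(P-c["t"])@c["R"]; W[z==0]=np.nan; return W
def save(c,f): cv2.imwrite(f,c["image"][...,::-1])
E
python3 - <<'E'
from h import *
for n in("scene","side"):
    c=cam(n); save(c,f"pics/{n}0.png"); np.savez(n+"0.npz",W=cloud(c),**c)
    print(n,-c["R"].T@c["t"],c["R"][2],c["fx"])
o=robot.get_obs();print(o)
E
```

```text
scene [ 1.5701207  -0.36036372  0.86614067] [-0.77000174  0.25211215 -0.58612011] 395.5033224943529
side [ 0.1190333  -0.73155093  0.72316589] [ 0.41223218  0.69992386 -0.58324199] 384.7827762112133
{'time': 0.1, 'q': array([ 1.16749723e+00,  5.28353948e-01,  1.43376565e+00, -1.08475288e-05,
        1.18140470e+00, -1.78504246e-01]), 'joint_velocities': array([ 0.00062671, -0.00279417, -0.00282481, -0.00128003,  0.00104438,
       -0.00071196]), 'joint_torque': array([-2.16767953e-04, -4.40986204e+01, -1.77151090e+01,  6.34800363e-02,
        5.34287898e-02, -6.33944524e-05]), 'position': array([0.13903788, 0.60868158, 0.22968402]), 'tool_rot': array([ 1.12158816e-01,  9.93689824e-01, -9.26679980e-04, -2.72207642e-04]), 'ft_force': array([-0.33580156, -0.03928355,  0.4765672 ]), 'moment': array([-0.02425658,  0.03683328,  0.0706886 ]), 'grip_force': 0.0, 'grip_width': 0.0868162350008352}
```

View pics/scene0.png

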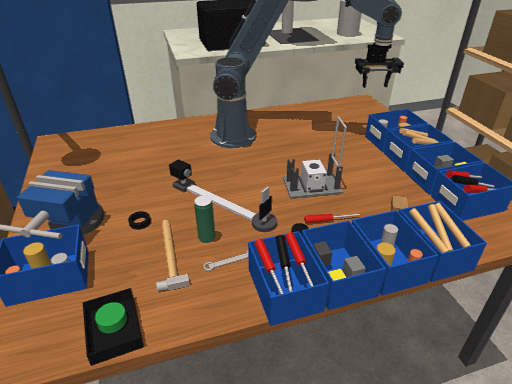

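View pics/side0.png

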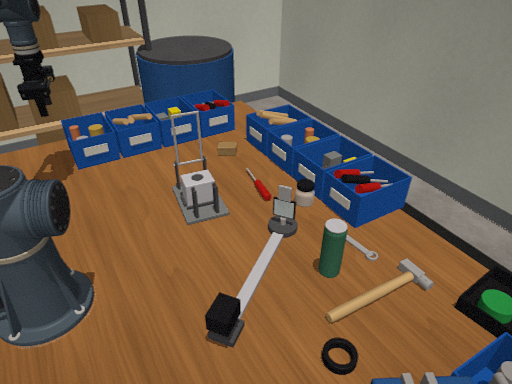

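The scene view shows the fixture at about (315,180) with its bail upright at (340,140), hinge to the right (+y). The mirror is at (265,210) with the rail running to the camera at (180,170). The side view shows the fixture at (200,200), mirror at (284,210) and lens box at (223,315).

```bash
python3 - <<'E'
from h import *
for n,pts in(("scene",dict(castop=(312,168),bail=(343,122),plate=(300,190),mirbase=(265,224),tab=(265,194),cambox=(180,166),rail=(220,200))),
             ("side",dict(castop=(197,177),plate=(190,210),bar=(186,114),mirbase=(284,228),tab=(286,190),cambox=(225,305),rail=(255,275)))):
    d=np.load(n+"0.npz");W=d["W"]
    for k,(u,v) in pts.items(): print(n,k,W[v,u].round(3))
    # clusters
    z=W[...,2]
    c=np.array(W[pts["castop"][1],pts["castop"][0]])
    near=np.hypot(W[...,0]-c[0],W[...,1]-c[1])
    def rect(m,l):
        p=W[m][:,:2].astype(np.float32); 
        if len(p)<5: print(l,len(p));return
        (cc,s,a)=cv2.minAreaRect(p); print(l,len(p),np.round(cc,4),np.round(s,4),round(a,1))
    rect((near<.075)&(z>.084)&(z<.095),"castop")
    rect((near<.14)&(z>.007)&(z<.016),"plate")
    m=(near<.2)&(z>.13)
    p=W[m]; i=np.argsort(p[:,2]); print("bail top",p[i[-40:]].mean(0).round(4),len(p)); rect(m,"bail")
    t=W[pts["tab"][1],pts["tab"][0]]; nm=np.hypot(W[...,0]-t[0],W[...,1]-t[1])
    rect((nm<.05)&(z>.105)&(z<.15),"tab"); rect((nm<.06)&(z>.04)&(z<.1),"mirror")
E
```

```text
scene castop [0.479 0.178 0.088]
scene bail [0.489 0.273 0.263]
scene plate [0.491 0.132 0.008]
scene mirbase [ 0.645 -0.053  0.018]
scene tab [ 0.63  -0.05   0.128]
scene cambox [ 0.333 -0.276  0.093]
scene rail [ 0.468 -0.164  0.011]
castop 284 [0.4681 0.1668] [0.1161 0.0932] 80.7
plate 493 [0.4716 0.1902] [0.2015 0.1349] 81.4
bail top [0.4872 0.2698 0.2607] 183
bail 183 [0.483  0.2706] [0.0118 0.0897] 81.3
tab 105 [ 0.6252 -0.0479] [0.0104 0.0411] 36.6
mirror 194 [ 0.626  -0.0463] [0.0093 0.0672] 36.1
side castop [0.467 0.185 0.095]
side plate [0.42  0.147 0.013]
side bar [0.483 0.265 0.262]
side mirbase [ 0.612 -0.07   0.019]
side tab [ 0.623 -0.054  0.136]
side cambox [ 0.325 -0.275  0.094]
side rail [ 0.455 -0.175  0.015]
castop 421 [0.4665 0.1714] [0.1117 0.0899] 81.7
plate 677 [0.4692 0.1893] [0.2065 0.1303] 81.8
bail top [0.4789 0.2702 0.2642] 290
bail 290 [0.4809 0.2693] [0.0127 0.0847] 82.6
tab 180 [ 0.622 -0.049] [0.0111 0.0368] 39.6
mirror 371 [ 0.6208 -0.0501] [0.0125 0.0648] 38.5
```

Fixture is at (0.470,0.190) with yaw −8.3°, and bail upright at (0.482,0.270,0.26). Pivot is at (0.6235,−0.0485) with rail yaw 37.6°. All the sizes agree, and the sticker is at about (0.514,0.183). That makes the mirror angle ≈ 0.89 rad, so I'm moving above the bar.

>>> send_rows --increments '[0, 0, 0.004, 1.0, -1.0, 0.5, 1, 0, 0, 0.004, 1.7, -1.7, 0.5, 1, 0, 0, 0.004, 1.7, -1.7, 0.5, 1, 0, 0, 0.004, 1.7, -1.7, 0.5, 1, 0, 0, 0.004, 1.7, -1.7, 0.5, 1, 0, 0, 0.004, 1.7, -1.7, 0.5, 1, 0, 0, 0.004, 1.8, -1.8, 0.5, 1, 0, 0, 0.004, 1.8, -1.8, 0.5, 1, 0, 0, 0.004, 1.8, -1.8, 0.5, 1, 0, 0, 0.004, 1.8, -1.8, 0.5, 1, 0, 0, 0.004, 1.8, -1.8, 0.5, 1, 0, 0, 0.004, 1.8, -1.8, 0.5, 1, 0, 0, 0.004, 1.8, -1.8, 0.5, 1, 0, 0, 0.004, 1.8, -1.8, 0.5, 1, 0, 0, 0.004, 1.8, -1.8, 0.5, 1, 0, 0, 0.004, 1.8, -1.8, 0.5, 1, 0, 0, 0.004, 1.8, -1.8, 0.5, 1, 0, 0, 0.004, 1.8, -1.8, 0.5, 1, 0, 0, 0.004, 1.8, -1.7, 0.5, 1, 0, 0, 0.004, 1.4, -1.2, 0.5, 1]' --newtons 15

```text
time: 1.77
position: [0.4833, 0.2676, 0.3303]
tool_rot: [0.073, 0.997, -0.0, -0.0]
ft_force: [-0.4, -1.1, 0.2]
grip_width: 0.0875
grip_force: 0.0
```

```bash
python3 - <<'E'
from h import *
o=robot.get_obs();print(o["time"],o["position"],o["tool_rot"])
c=cam("wrist");save(c,"pics/w1.png");W=cloud(c);z=W[...,2]
m=(z>.235)&(z<.29)&(np.hypot(W[...,0]-.482,W[...,1]-.27)<.07)
p=W[m];print(len(p),cv2.minAreaRect(p[:,:2].astype(np.float32)),np.nanmax(p[:,2]),np.median(p,0))
E
```

```text
1.7667 [0.48330102 0.26757177 0.33034163] [ 7.28345752e-02  9.97343923e-01 -4.08438567e-04 -2.37472658e-04]
1422 ((0.480264276266098, 0.27161911129951477), (0.007895172573626041, 0.08377975970506668), 81.59500122070312) 0.26617195616495604 [0.47625468 0.27199971 0.26327798]
```

View pics/w1.png

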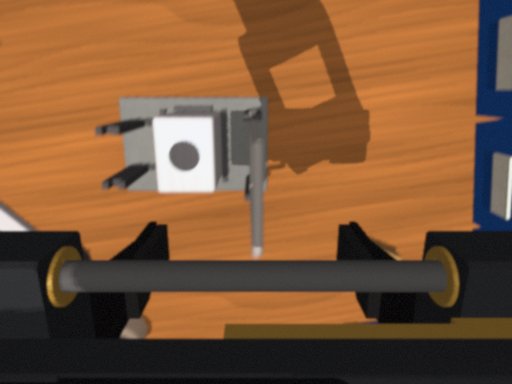

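The wrist view shows the bar edge-on at column 257, midway between the fingers, with the fixture at about (195,145). I'll descend 8 cm with a small correction, then close.

>>> send_rows --increments '[0, 0, 0, -0.2, 0.4, -1, 1, 0, 0, 0, 0, 0, -1.2, 1, 0, 0, 0, 0, 0, -1.2, 1, 0, 0, 0, 0, 0, -1.2, 1, 0, 0, 0, 0, 0, -1.2, 1, 0, 0, 0, 0, 0, -1.2, 1, 0, 0, 0, 0, 0, -1, 1, 0, 0, 0, 0, 0, 0, 0, 0, 0, 0, 0, 0, 0, 0, 0, 0, 0, 0, 0, 0, 0, 0, 0, 0, 0, 0, 0, 0, 0, 0, 0, 0, 0, 0, 0, 0, 0, 0, 0, 0, 0, 0, 0, 0, 0, 0, 0, 0, 0, 0, 0, 0, 0, 0, 0, 0, 0, 0, 0, 0, 0, 0, 0]' --newtons 12

```text
time: 3.15
position: [0.4804, 0.2732, 0.2507]
tool_rot: [0.072, 0.997, 0.0, 0.0]
ft_force: [0.2, 0.0, -0.0]
grip_width: 0.035
grip_force: 0.0
```

>>> send_rows --increments '[0, 0, 0, 0, 0, 0, 0, 0, 0, 0, 0, 0, 0, 0, 0, 0, 0, 0, 0, 0, 0, 0, 0, 0, 0, 0, 0, 0, 0, 0, 0, 0, 0, 0, 0, 0, 0, 0, 0, 0, 0, 0, 0, 0, 0, 0, 0, 0, 0, 0, 0, 0, 0, 0, 0, 0]'

```text
time: 3.82
position: [0.4803, 0.2732, 0.2505]
tool_rot: [0.072, 0.997, -0.0, -0.0]
ft_force: [-1.1, -0.1, 0.0]
grip_width: 0.0072
grip_force: 12.0
```

```bash
python3 - <<'E'
import numpy as np
# bail arc from ~90deg to -1deg, in N rows; fixture y dir
yd=np.array([.145,.989]);N=32
t=np.linspace(0,1,N+1);a=np.radians(90-91*(3*t**2-2*t**3))
s=160*np.cos(a);h=160*np.sin(a)
d=np.c_[-np.outer(np.diff(s),yd),np.diff(h)]/10
print(d.round(2).tolist())
E
```

```text
[[-0.01, -0.07, -0.0], [-0.03, -0.21, -0.0], [-0.05, -0.34, -0.01], [-0.07, -0.46, -0.02], [-0.08, -0.57, -0.05], [-0.1, -0.67, -0.08], [-0.11, -0.75, -0.13], [-0.12, -0.82, -0.19], [-0.13, -0.88, -0.25], [-0.14, -0.93, -0.33], [-0.14, -0.96, -0.41], [-0.14, -0.97, -0.49], [-0.14, -0.96, -0.58], [-0.14, -0.94, -0.67], [-0.13, -0.91, -0.74], [-0.13, -0.86, -0.82], [-0.12, -0.79, -0.88], [-0.11, -0.72, -0.93], [-0.09, -0.64, -0.96], [-0.08, -0.56, -0.98], [-0.07, -0.47, -0.99], [-0.06, -0.39, -0.97], [-0.05, -0.31, -0.94], [-0.03, -0.24, -0.9], [-0.03, -0.17, -0.84], [-0.02, -0.12, -0.76], [-0.01, -0.07, -0.67], [-0.01, -0.04, -0.57], [-0.0, -0.02, -0.46], [-0.0, -0.0, -0.34], [0.0, 0.0, -0.21], [0.0, 0.0, -0.07]]
```

>>> send_rows --increments '[0, 0, 0, -0.01, -0.07, 0, 0, 0, 0, 0, -0.03, -0.21, 0, 0, 0, 0, 0, -0.05, -0.34, -0.01, 0, 0, 0, 0, -0.07, -0.46, -0.02, 0, 0, 0, 0, -0.08, -0.57, -0.05, 0, 0, 0, 0, -0.1, -0.67, -0.08, 0, 0, 0, 0, -0.11, -0.75, -0.13, 0, 0, 0, 0, -0.12, -0.82, -0.19, 0, 0, 0, 0, -0.13, -0.88, -0.25, 0, 0, 0, 0, -0.14, -0.93, -0.33, 0, 0, 0, 0, -0.14, -0.96, -0.41, 0, 0, 0, 0, -0.14, -0.97, -0.49, 0, 0, 0, 0, -0.14, -0.96, -0.58, 0, 0, 0, 0, -0.14, -0.94, -0.67, 0, 0, 0, 0, -0.13, -0.91, -0.74, 0, 0, 0, 0, -0.13, -0.86, -0.82, 0]'

```text
time: 5.15
position: [0.4636, 0.1586, 0.2023]
tool_rot: [0.072, 0.997, -0.001, 0.0]
ft_force: [-0.1, -1.9, 3.3]
grip_width: 0.0078
grip_force: 12.1
```

>>> send_rows --increments '[0, 0, 0, -0.12, -0.79, -0.88, 0, 0, 0, 0, -0.11, -0.72, -0.93, 0, 0, 0, 0, -0.09, -0.64, -0.96, 0, 0, 0, 0, -0.08, -0.56, -0.98, 0, 0, 0, 0, -0.07, -0.47, -0.99, 0, 0, 0, 0, -0.06, -0.39, -0.97, 0, 0, 0, 0, -0.05, -0.31, -0.94, 0, 0, 0, 0, -0.03, -0.24, -0.9, 0, 0, 0, 0, -0.03, -0.17, -0.84, 0, 0, 0, 0, -0.02, -0.12, -0.76, 0, 0, 0, 0, -0.01, -0.07, -0.67, 0, 0, 0, 0, -0.01, -0.04, -0.57, 0, 0, 0, 0, 0, -0.02, -0.46, 0, 0, 0, 0, 0, 0, -0.34, 0, 0, 0, 0, 0, 0, -0.2, 0, 0, 0, 0, 0, 0, 0, 0]'

```text
time: 6.48
position: [0.4565, 0.111, 0.0877]
tool_rot: [0.071, 0.997, -0.003, -0.001]
ft_force: [-0.5, -16.1, -1.0]
grip_width: 0.0069
grip_force: 12.0
```

>>> send_rows --increments '[0, 0, 0, 0, -0.1, 0, 0, 0, 0, 0, 0, -0.1, -0.1, 0, 0, 0, 0, 0, 0, -0.2, 0, 0, 0, 0, 0, 0, -0.2, 0, 0, 0, 0, 0, 0, 0, 0]'

```text
time: 6.9
position: [0.4567, 0.1109, 0.0838]
tool_rot: [0.072, 0.997, -0.001, -0.0]
ft_force: [-0.8, -9.0, 6.3]
grip_width: 0.0065
grip_force: 11.5
```

```bash
python3 - <<'E'
from h import *
c=cam("side");W=cloud(c)
cv2.imwrite("pics/s2.png",cv2.resize(c["image"][130:250,130:290,::-1],None,fx=4,fy=4,interpolation=cv2.INTER_CUBIC))
E
```

```text
(no output)
```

View pics/s2.png

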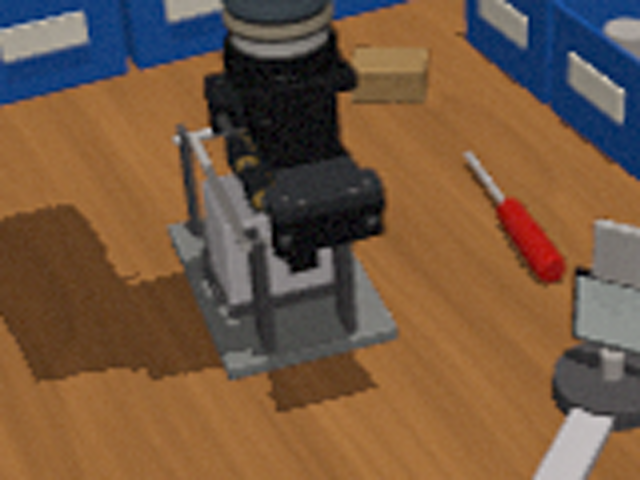

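The crop shows the bail arm level, reaching the catch lugs at (255,235) and (340,240). I'll open only partway, because the casting is 45 mm away, then rise and check.

>>> send_rows --increments '[0, 0, 0, 0, 0, 0, 0.25, 0, 0, 0, 0, 0, 0, 0.25, 0, 0, 0, 0, 0, 0, 0.25, 0, 0, 0, 0, 0, 0, 0.25, 0, 0, 0, 0, 0, 0, 0.25, 0, 0, 0, 0, 0, 0, 0.25, 0, 0, 0, 0, 0, 0, 0.25, 0, 0, 0, 0, 0, 1, 0.25, 0, 0, 0, 0, 0, 1.5, 0.25, 0, 0, 0, 0, 0, 1.5, 0.25, 0, 0, 0, 0, 0, 2, 0.25, 0, 0, 0, 0, 0, 2, 0.25, 0, 0, 0, 0, 0, 2, 0.25, 0, 0, 0, 0, 0, 2, 1, 0, 0, 0, 0, 0, 2, 1, 0, 0, 0, 0, 0, 0, 1]'

```text
time: 8.28
position: [0.4592, 0.1131, 0.2274]
tool_rot: [0.072, 0.997, 0.0, 0.004]
ft_force: [0.6, 0.3, -1.0]
grip_width: 0.0346
grip_force: 0.0
```

```bash
python3 - <<'E'
from h import *
for n in("side","scene"):
    c=cam(n);W=cloud(c);z=W[...,2]
    F=np.array([.470,.190]);yd=np.array([.145,.989]);xd=np.array([.989,-.145])
    L=W[...,:2]-F;lx=L@xd;ly=L@yd
    for a,b in((-.086,-.074),(-.07,-.045),(.045,.07)):
        m=(ly>a)&(ly<b)&(abs(lx)<.05)&(z>.085)&(z<.125)
        print(n,a,m.sum(),np.percentile(z[m],[5,50,95]).round(4) if m.sum() else "", lx[m].round(3)[:6])
    save(c,f"pics/{n}3.png")
E
```

```text
side -0.086 82 [0.0918 0.103  0.1066] [0.03  0.033 0.039 0.027 0.038 0.041]
side -0.07 28 [0.1019 0.1041 0.1068] [0.036 0.038 0.04  0.035 0.036 0.038]
side 0.045 30 [0.0902 0.1039 0.1066] [0.042 0.035 0.037 0.034 0.037 0.039]
scene -0.086 47 [0.0878 0.1018 0.1049] [-0.04  -0.037 -0.033 -0.035 -0.035 -0.031]
scene -0.07 34 [0.0909 0.101  0.1061] [-0.042 -0.029 -0.036 -0.035 -0.03  -0.037]
scene 0.045 32 [0.095  0.1019 0.1051] [-0.049 -0.045 -0.042 -0.035 -0.036 -0.041]
```

Bail is level, with both arm ends at about 0.103 m. Moving above the tab now.

>>> send_rows --increments '[0, 0, -0.055, 0.6, -0.6, 0, 1, 0, 0, -0.055, 1.2, -1.2, 0, 1, 0, 0, -0.055, 1.2, -1.2, 0, 1, 0, 0, -0.055, 1.2, -1.2, 0, 1, 0, 0, -0.055, 1.2, -1.2, 0, 1, 0, 0, -0.055, 1.2, -1.2, 0, 1, 0, 0, -0.055, 1.2, -1.2, 0, 1, 0, 0, -0.055, 1.2, -1.2, 0, 1, 0, 0, -0.055, 1.2, -1.2, 0, 1, 0, 0, -0.055, 1.2, -1.2, 0, 1, 0, 0, -0.055, 1.2, -1.2, 0, 1, 0, 0, -0.055, 1.2, -1.2, 0, 1, 0, 0, -0.055, 1.2, -1.2, 0, 1, 0, 0, -0.055, 1.2, -1.2, 0, 1, 0, 0, 0, 0.2, 0, 0, 1, 0, 0, 0, 0, 0, 0, 1]'

```text
time: 9.72
position: [0.6204, -0.0493, 0.222]
tool_rot: [0.441, 0.897, -0.0, -0.002]
ft_force: [-0.8, 0.2, 0.1]
grip_width: 0.0875
grip_force: 0.0
```

```bash
python3 - <<'E'
from h import *
o=robot.get_obs();q=o["tool_rot"];print(o["position"],"yaw",np.degrees(np.arctan2(q[1]**2-q[0]**2,2*q[0]*q[1])))
c=cam("wrist");save(c,"pics/w4.png");W=cloud(c);z=W[...,2]
r=np.hypot(W[...,0]-.6235,W[...,1]+.0485)
for l,a,b in(("tab",.12,.16),("frame",.09,.105)):
    p=W[(r<.045)&(z>a)&(z<b)]
    if len(p)>5: print(l,len(p),cv2.minAreaRect(p[:,:2].astype(np.float32)),np.median(p,0))
E
```

```text
[ 0.62038332 -0.04926991  0.22197601] yaw 37.601967004411705
tab 597 ((0.6223558187484741, -0.048488110303878784), (0.00762347225099802, 0.03597576543688774), 37.064395904541016) [ 0.62059555 -0.04611225  0.14389204]
frame 182 ((0.6101851463317871, -0.028731314465403557), (0.009215020574629307, 0.01776397041976452), 25.222675323486328) [ 0.60925279 -0.02837575  0.09977355]
```

View pics/w4.png

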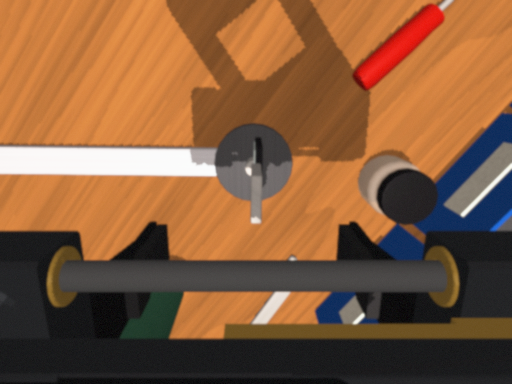

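The wrist view shows the tab at (256,195), centred between the jaws, with the jar clear at (400,190). I'll descend and pinch.

>>> send_rows --increments '[0, 0, 0, 0.2, 0.1, -0.9, 0.5, 0, 0, 0, 0, 0, -1.2, 0.5, 0, 0, 0, 0, 0, -1.2, 0.5, 0, 0, 0, 0, 0, -1.2, 0.5, 0, 0, 0, 0, 0, -1.2, 0.5, 0, 0, 0, 0, 0, -1.2, 0.5, 0, 0, 0, 0, 0, -1.2, 0.5, 0, 0, 0, 0, 0, -1.2, 0.5, 0, 0, 0, 0, 0, -1, 0.5, 0, 0, 0, 0, 0, -0.4, 0.5, 0, 0, 0, 0, 0, 0, 0.5]' --newtons 30

```text
time: 10.68
position: [0.6221, -0.048, 0.1154]
tool_rot: [0.442, 0.897, -0.0, -0.001]
ft_force: [0.8, 0.1, -0.7]
grip_width: 0.0438
grip_force: 0.0
```

>>> send_rows --increments '[0, 0, 0, 0, 0, 0, 0, 0, 0, 0, 0, 0, 0, 0, 0, 0, 0, 0, 0, 0, 0, 0, 0, 0, 0, 0, 0, 0, 0, 0, 0, 0, 0, 0, 0, 0, 0, 0, 0, 0, 0, 0, 0, 0, 0, 0, 0, 0, 0, 0, 0, 0, 0, 0, 0, 0, 0, 0, 0, 0, 0, 0, 0, 0, 0, 0, 0, 0, 0, 0]'

```text
time: 11.52
position: [0.6227, -0.0484, 0.1173]
tool_rot: [0.442, 0.897, -0.0, -0.0]
ft_force: [-1.6, -1.7, 3.6]
grip_width: 0.0076
grip_force: 30.0
```

>>> send_rows --increments '[0, 0, -0.03, 0, 0, 0, 0, 0, 0, -0.054, 0, 0, 0, 0, 0, 0, -0.06, 0, 0, 0, 0, 0, 0, -0.06, 0, 0, 0, 0, 0, 0, -0.06, 0, 0, 0, 0, 0, 0, -0.06, 0, 0, 0, 0, 0, 0, -0.06, 0, 0, 0, 0, 0, 0, -0.06, 0, 0, 0, 0, 0, 0, -0.06, 0, 0, 0, 0, 0, 0, -0.06, 0, 0, 0, 0, 0, 0, -0.06, 0, 0, 0, 0, 0, 0, -0.06, 0, 0, 0, 0, 0, 0, -0.06, 0, 0, 0, 0, 0, 0, -0.06, 0, 0, 0, 0, 0, 0, -0.06, 0, 0, 0, 0, 0, 0, -0.03, 0, 0, 0, 0, 0, 0, 0, 0, 0, 0, 0, 0, 0, 0, 0, 0, 0, 0, 0, 0, 0, 0, 0, 0, 0]'

```text
time: 13.1
position: [0.6229, -0.05, 0.1173]
tool_rot: [0.786, 0.619, -0.001, 0.001]
ft_force: [-2.0, -5.6, 2.8]
grip_width: 0.0079
grip_force: 30.0
```

```bash
python3 - <<'E'
from h import *
o=robot.get_obs();q=o["tool_rot"];print(o["time"],o["grip_force"],o["moment"],o["position"],"yaw",np.degrees(np.arctan2(q[1]**2-q[0]**2,2*q[0]*q[1])))
for n in("scene","side"):
    c=cam(n);W=cloud(c);z=W[...,2]
    cv2.imwrite(f"pics/{n}5.png",cv2.resize(c["image"][120:250,160:360,::-1],None,fx=4,fy=4,interpolation=cv2.INTER_CUBIC))
    r=np.hypot(W[...,0]-.6225,W[...,1]+.0485)
    p=W[(r<.036)&(z>.045)&(z<.096)][:,:2].astype(np.float32)
    if len(p)>10:
        print(n,len(p),cv2.minAreaRect(p),cv2.fitLine(p,cv2.DIST_HUBER,0,.01,.01).ravel())
    # sticker face: +x face of casting
    L=W[...,:2]-[.470,.190];lx=L@[.989,-.145];ly=L@[.145,.989]
    m=(abs(lx-.045)<.008)&(abs(ly)<.033)&(z>.03)&(z<.085)
    if m.sum()>20: print(n,"endface",W[m].mean(0),lx[m].mean(),ly[m].mean())
    m=(np.hypot(W[...,0]-.33,W[...,1]+.275)<.05)&(z>.05)
    if m.sum()>20: print(n,"cambox",m.sum(),cv2.minAreaRect(W[m][:,:2].astype(np.float32)))
    m=(z>.003)&(z<.03)&(c["image"].min(-1)>150)&(W[...,0]>.36)&(W[...,0]<.6)&(W[...,1]<-.05)&(W[...,1]>-.26)
    if m.sum()>20: v=cv2.fitLine(W[m][:,:2].astype(np.float32),cv2.DIST_HUBER,0,.01,.01).ravel();print("rail",m.sum(),v,np.degrees(np.arctan2(v[1],v[0])))
E
```

```text
13.1 30.00059885904193 [-0.96525047  0.3761741   0.09462017] [ 0.62290092 -0.04998563  0.11728239] yaw -13.53831064657099
scene 242 ((0.6279088258743286, -0.05019071698188782), (0.06183519586920738, 0.010057502426207066), 77.59649658203125) [ 0.24401921  0.9697704   0.6281478  -0.050423  ]
scene endface [0.51324802 0.18352463 0.05751067] 0.04371121953679217 -0.00013318295040907452
scene cambox 333 ((0.32467687129974365, -0.27449387311935425), (0.07298001646995544, 0.0548979826271534), 38.534507751464844)
rail 448 [ 0.7987087   0.60171795  0.4798436  -0.15852073] 36.99304
side 153 ((0.6214126348495483, -0.052049923688173294), (0.06316689401865005, 0.008041249588131905), 83.12808227539062) [ 0.21048078  0.977598    0.6198162  -0.06025787]
side cambox 1105 ((0.3209901750087738, -0.2758233845233917), (0.07207171618938446, 0.05054367706179619), 37.26387023925781)
rail 899 [ 0.7845785   0.62002945  0.46995965 -0.16575518] 38.318283
```

View pics/scene5.png

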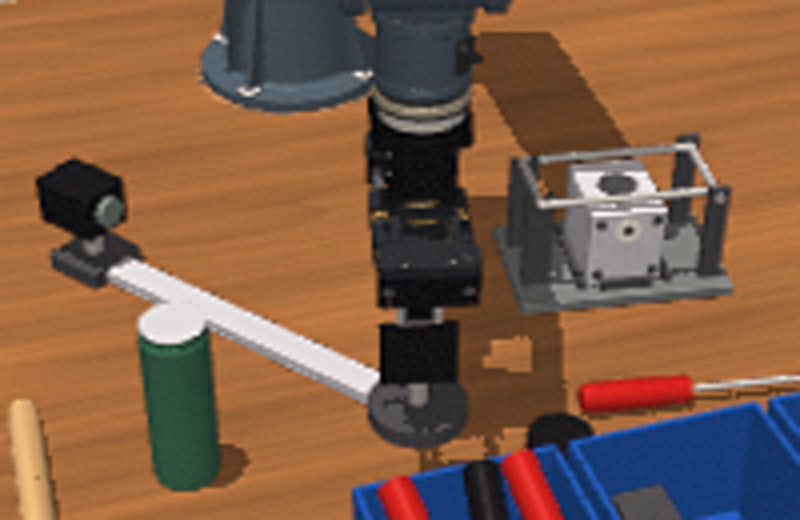

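The bail is down in both catches, and the sticker sits mid-face at (628,230). The mirror normal measures 166.5° against 166.4° needed, gripped steadily at 30 N. Handing in.

```bash
python3 -c "
from rig import robot
print(robot.get_obs()['joint_velocities'].round(4)); print(robot.hand_in())"
```

```text
[ 0.0001 -0.0003 -0.0001  0.0004  0.0001 -0.0011]
the job is handed in; nothing more can be done
None
```

I handed the job in with the bail level in both catches and the mirror held still at about 0.89 rad with a 30 N grip, which by my measurements puts the sticker in the middle of the camera's view; the hand-in returned no verdict.

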